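Free the nut driver from its locking holder

ROBOT

A 6-joint arm with a two-finger parallel gripper is mounted at the origin on a cart in front of the work surface, level with it; the furniture and walls round the work are solid. World frame = base frame: x ahead of the robot, y to its left, z up, the work surface at z = 0. Lengths are in m, angles in rad, forces in N, time in s.
With the tool pointing down it reaches from about 0.35 to 0.85 m from the base axis. Payload 8.1 kg.
Tool frame: the origin (TCP) lies at the very end of the fingers, on their centre line; the grasp point (between the pads) lies 19 mm behind it; z points along the fingers, y is the direction in which the jaws open and shut (so a half turn about z gives the same grasp; the last joint's range is limited). The gripper opens to 93 mm and grips with 3 to 60 N. Pads are 15 mm wide; open, the fingers measure 128 mm over their backs; the gripper's body (75 mm by 188 mm) begins 65 mm behind the grasp point.
Start: joints at [-1.394, 0.13, 1.488, -0, 1.523, -0.085], TCP at [0.155, -0.58, 0.219] pointing down, gripper open.
Joint ranges: [-2.96, 2.96], [-0.89, 2.26], [0.02, 2.5], [-1.34, 4.48], [0, 2.73], [-2.66, 2.66]. Speed limits (rad/s): [2.39, 2.39, 2.79, 3.14, 3.14, 3.14].

INTERFACE

Orientations are given as a rotation vector (axis times angle).
In Python, from plant import robot gives the robot as it stands.
- The arm moves only by the shell command python3 -m pendant 'ROWS' [OPENING] [FORCE]. ROWS is JSON, a list of rows, each an object with "delta_pos": the shift along the tool's x, y, z in m, a list of three; "spin": the turn about the tool's z in rad. In form: [{"delta_pos": [dx, dy, dz], "spin": spin}, ...]. A call has 1 to 10 rows; each row is the pose to reach, as a shift and turn from the pose measured when the call began, along the tool's axes at that moment; what a row does not reach only later rows make up. A row lasts 1/10 s, in which the tool goes at most 50 mm and 8.59 degrees, less where a joint would pass 70% of its speed; a pose out of reach is approached as far as the arm can. A call with a gripper value outside its range is refused whole. OPENING is the closure, from -1 (fully open) to 1 (shut), set as the call begins (- or left out, the last holds). The fingers move at their own pace and stop on an object; FORCE is the grip in N (left out, the last holds). Time passes only in rows, so rows that repeat a pose let the fingers close. It gives the time, the measured TCP pose, the force and the opening at its end, in the units of the state.
- robot.read_state(): the state, without advancing time (a new reading comes with each control period).
- robot.read_camera(name): name is "side" or "top" or "wrist"; returns a dict with "color" (384x512x3 uint8, blue, green, red), "camera_matrix" (3x3 intrinsics, pixels), "R" (3x3) and "t" (3): a world point X has camera coordinates R X + t. Camera axes: x right, y down, z forward; pixel columns grow to the right and rows downward; lengths in m; the calibration is good to about 2 mm. A picture is of the moment at which its call begins. There is no depth.
- robot.close_job(): hands the job in, once; it reports no verdict.
Trained networks look in the newest picture that a camera, given by its name, has taken for a name from the list of things; names that differ only in an ending like _2 or _b are one class to them, and where a whole thing is asked for, a point or a joint stands for the part that bears it (a point fixed in the world has none). Each returns a list of dicts, best first, with "score" (0 to 1); they miss things now and then, are a little off and sometimes report something else, mostly with a low value. They report only what shows in the picture. A call takes as long as a camera call. They do not tell look-alikes from the thing itself.
- robot.outline_of(camera, label): "mask" (384x512 bool, what is visible of it).
- robot.mark_of(camera, label): "location" ([x, y, z] in m, in the coordinates of the camera as it stood for that picture, good to about 4 mm: a listed point, or the origin of a listed thing).
The state is a dict: "t": time; "q": joint angles; "dq": joint speeds; "joint_torque": joint torques, N m; "tool_pos": TCP position; "orientation": TCP orientation; "force": force on the tool from outside, world axes, zero at the start; "wrist_torque": the same for the moment, N m; "opening": finger opening in m.
Only numpy, scipy, OpenCV 4.12 (cv2) and the standard library are available. Lean on these libraries where they do the work, as an engineer would, in place of code of your own. Each camera call takes 0.05 s, during which the arm holds its last target.

TASK

Take the nut driver out of its blue locking holder and stand it, handle down, in the open grey cup. It is locked in: push the arms of the wheel round until the spring lifts the driver, without forcing driver or wheel, then draw it straight up and lower it to the floor of the cup before you let go. Leave the tape roll, the glue bottle and the jar where they are, and the cup upright.

Things in the scene. Friction and masses are not known exactly. Their poses are not given: they have to be found in the camera images.
- holder: Fixed locking tool holder, 150 x 166 mm on plan: a flat blue lock head on two aluminium columns, its flat top 99 mm above the bench. Origin on the bench; its y axis runs from the wheel axis (y = -25 mm) to the bore (y = +45 mm), z up. Hidden in the head, a steel disc on the wheel's spindle overlaps the shoulder of the driver's handle and holds it down.
- wheel_axis (a point): Point on the wheel's upright axis, level with the head's top. Black wheel, 3 equal arms 120 degrees apart with red round ends 16 mm across; arm ends reach 50 mm from the axis, hub radius 13 mm (17 at its foot), arms 12 mm wide. Above the head's top: arms 6 to 22 mm, red ends 4 to 24, hub up to 27. It turns without end at 3 N at an arm (6 N if fast) and stays put. Arm angles are not tracked: see or feel.
- lock_notch (a point): Point inside the head where the disc passes over the handle. The disc has one notch, hidden, at an unmarked wheel angle (about 0.25 rad wide, once a turn; the arms look alike and do not tell), 1 to 3.8 rad from here counter-clockwise seen from above. When it gets here, a spring lifts the driver 18 mm in about 0.15 s; the risen handle stands in the notch and blocks the wheel: felt as a stop.
- bore_mouth (a point): Point on the axis of the upright bore in the plane of the head's flat top, 70 mm from the wheel's axis. The opening is 30 mm wide.
- nut_driver: Nut driver, 150 mm long, 60 g, green handle 26 mm thick and 78 mm long, steel shank, 12 mm round socket at its end. It stands handle down in the bore with shank and socket out of the top. Origin halfway along its length, 12.5 mm off its axis; its own y axis points along it towards the handle end.
- socket_tip (a point): The free end of the socket, on the driver's axis: 61 mm above the head's top while locked, 79 mm when the spring has lifted it. The 30 mm below this are good to grip.
- handle_end (a point): The end of the green handle, on the driver's axis, 150 mm from socket_tip. While locked it is 89 mm below the head's top, so the driver must rise that far to be out.
- cup: Loose upright open grey cup, outside 80 mm in diameter, 90 mm high, wall 4 mm, inner floor 6 mm above the bench, 0.45 kg. Origin at the centre of its underside, z up.
- tape_roll: Loose brown tape roll lying flat, 106 mm across, 45 mm high; bystander. Origin at the centre of its underside.
- glue: Loose glue bottle with an orange nozzle, 47 mm across, 146 mm high; bystander. Origin at the centre of its underside.
- jar: Loose white jar with a red cap, 50 mm across, 66 mm high; bystander. Origin at the centre of its underside.
Mind the look-alikes: they are no part of the job. What is meant by the cup is not pink, and is the smaller of those in its own colour.

How it is judged:
On the way, in this order (a step that is already met when the one before it is completed fails the run):
1. the wheel is turned to its release and the spring has lifted the driver by at least 10 mm (z of handle_end in the frame of holder above 0.02 m), for 0.2 s.
2. the gripper holds the driver, drawn right out of the holder (z of handle_end in the frame of holder above 0.1 m and contact force between the fingers and nut_driver above 0.5 N), for 0.1 s.
3. still held, the driver's handle end is lowered to within 20 mm of the cup's inner floor (z of handle_end in the frame of cup below 0.026 m and horizontal distance between handle_end and cup below 0.036 m and contact force between the fingers and nut_driver above 0.5 N), for 0.05 s.
At the end, for the whole second after the job is handed in: The driver stands or leans in the cup, handle end down within 20 mm of the inner floor, socket end more than 110 mm above the bench, released; the cup stands upright (within 0.1 rad) on the bench; tape roll, glue bottle and jar are within 30 mm of where they stood (z of handle_end in the frame of cup below 0.026 m and horizontal distance between handle_end and cup below 0.036 m and height (world z) of socket_tip above 0.11 m and angle between cup's own z axis and vertical below 0.1 rad and height (world z) of cup below 0.008 m and distance of each of tape_roll, glue, jar from where it was at the start of the episode below 0.03 m); the robot touches nothing.
It fails at once if driver and lock are forced: more than 60 N between the driver and the wheel with its lock disc (contact force between nut_driver and lockwheel above 60 N).
It fails at once if the tape roll, the glue bottle or the jar is pushed away by more than 30 mm (distance of any of tape_roll, glue, jar from where it was at the start of the episode above 0.03 m).
It fails at once if the cup is tipped over (angle between cup's own z axis and vertical above 0.6 rad).
It also fails if it takes over 64 s, if anything falls off the work surface, if the arm or the gripper's body presses on something with over 40 N, if the wrist force passes 120 N, or if a joint passes its speed limit or range.

## Working session

There is one attempt and no reset: what is moved stays moved. The work goes in short steps, Python scripts to look and compute and a shell command to move; the robot and the scene stay as the last step left them, time stands still between calls to the robot, and variables do not carry over. Pictures are saved under pics/ and viewed, and the job is handed in when it is done.

```bash
ls; mkdir -p pics; cat > h.py <<'E'
import numpy as np,cv2
from plant import robot
def cam(n,save=None):
    c=robot.read_camera(n)
    if save: cv2.imwrite('pics/'+save,c['color'])
    return c
def world(c,p): return c['R'].T@(np.array(p)-c['t'])
def proj(c,X):
    p=c['camera_matrix']@(c['R']@np.array(X)+c['t']); return p[:2]/p[2]
def onplane(c,uv,z):
    d=c['R'].T@np.linalg.inv(c['camera_matrix'])@np.array([uv[0],uv[1],1.]); o=-c['R'].T@c['t']
    return o+d*(z-o[2])/d[2]
E
python3 - <<'E'
from h import *
s=robot.read_state();print(s)
np.set_printoptions(precision=4,suppress=True)
for n in ['top','side','wrist']:
    c=cam(n,n+'0.png'); print(n,'campos',-c['R'].T@c['t'])
    if n=='wrist':continue
    for l in ['holder','wheel_axis','bore_mouth','nut_driver','socket_tip','handle_end','cup','tape_roll','glue','jar']:
        for m in robot.mark_of(n,l)[:4]: print(l,round(m['score'],2),world(c,m['location']),proj(c,world(c,m['location'])))
print(robot.read_state()['t'])
E
```

```text
pics
{'t': 0.0, 'q': array([-1.39440917e+00,  1.31166066e-01,  1.48926523e+00,  1.69228259e-05,
        1.52298433e+00, -8.53991716e-02]), 'dq': array([-0.00200164,  0.0005685 ,  0.00149334, -0.00112128,  0.00074604,
        0.0003823 ]), 'joint_torque': array([-1.25844530e-03, -5.59843147e+01, -4.91760027e+01,  7.67067284e-02,
        3.58647597e-02, -1.71730885e-04]), 'tool_pos': array([ 0.15521347, -0.57899654,  0.21759223]), 'orientation': array([-3.11291247e+00, -4.09800721e-01,  1.03644053e-04]), 'force': array([-0.30026995, -1.11387661,  0.3870921 ]), 'wrist_torque': array([-0.02766749, -0.04939121,  0.00656198]), 'opening': 0.0925966339335461}
top campos [ 0.3466 -0.1813  1.3044]
holder 0.71 [0.5072 0.1189 0.0002] [180.0549 183.7273]
wheel_axis 0.7 [0.5142 0.0929 0.0973] [181.5075 177.8356]
bore_mouth 0.58 [0.4948 0.1664 0.1017] [157.7733 183.1038]
nut_driver 0.67 [0.5145 0.0944 0.1   ] [180.8697 177.6252]
nut_driver 0.61 [0.4977 0.1514 0.0871] [163.7712 182.9093]
nut_driver 0.61 [ 0.5094  0.1157 -0.0029] [181.2061 183.2423]
socket_tip 0.5 [0.4971 0.1643 0.1589] [153.2151 179
[... 466 characters left out ...]
0.0013] [203.871  297.1378]
wheel_axis 0.89 [0.513  0.0927 0.1027] [201.6113 260.6038]
bore_mouth 0.73 [0.4934 0.1605 0.099 ] [193.0401 285.203 ]
bore_mouth 0.45 [0.5114 0.0917 0.1028] [202.4245 260.5111]
nut_driver 0.67 [0.5002 0.1474 0.0903] [194.1354 282.556 ]
socket_tip 0.52 [0.4949 0.1603 0.1606] [189.1804 265.5225]
cup 0.89 [0.3195 0.1564 0.0039] [266.0332 337.6035]
cup 0.88 [ 0.5855 -0.5841 -0.0012] [277.9372 160.3777]
cup 0.55 [ 0.509  -0.244   0.0022] [261.0986 212.7235]
tape_roll 0.95 [ 0.4787 -0.1172 -0.0007] [253.0325 240.7216]
glue 0.84 [ 0.6037 -0.2277 -0.0014] [232.8411 209.1357]
jar 0.89 [ 0.3605 -0.1232 -0.0033] [291.5289 251.6643]
wrist campos [ 0.2339 -0.5597  0.3836]
1.15
```

```bash
python3 - <<'E'
import cv2
t=cv2.imread('pics/top0.png');cv2.imwrite('pics/top0z.png',cv2.resize(t[120:270,120:420],None,fx=2.6,fy=2.6,interpolation=cv2.INTER_CUBIC))
t=cv2.imread('pics/side0.png');cv2.imwrite('pics/side0z.png',cv2.resize(t[140:384,120:420],None,fx=2.4,fy=2.4,interpolation=cv2.INTER_CUBIC))
E
```

```text
(no output)
```

View pics/top0z.png

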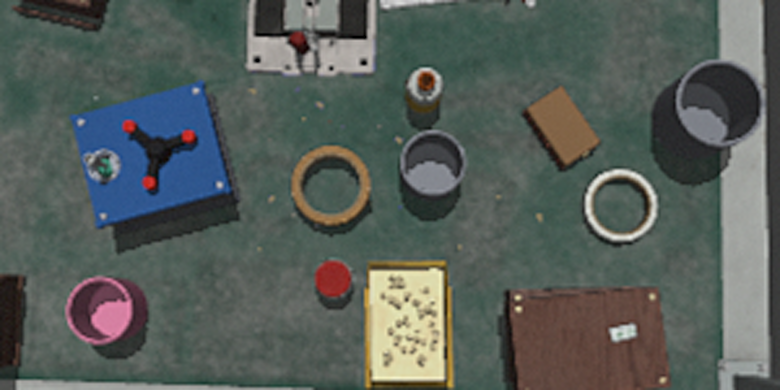

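View pics/side0z.png

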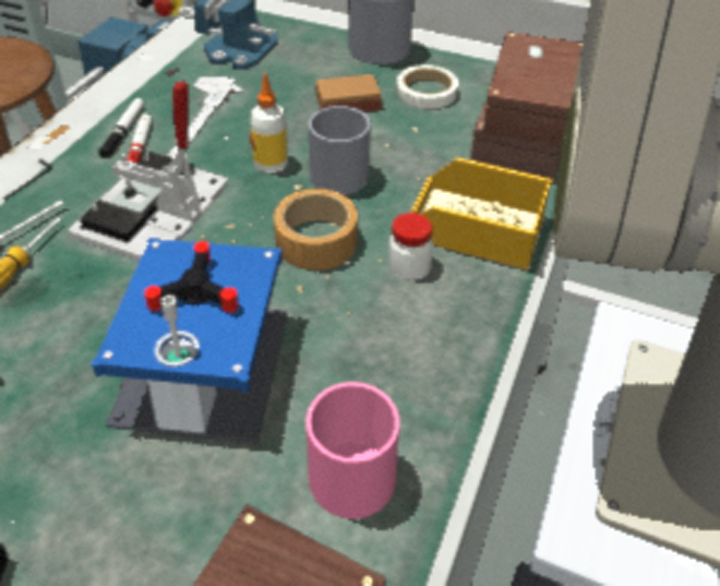

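View pics/top0.png

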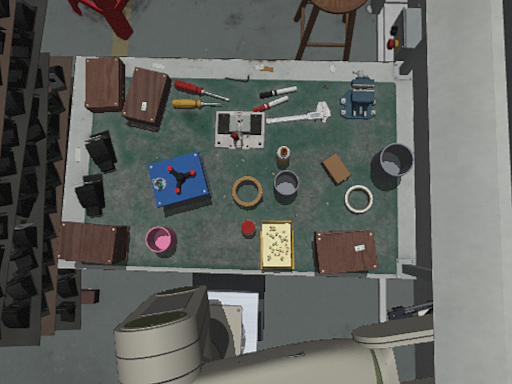

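Candidates for "cup" in the top view: pink (160,240), small grey (286,183) and big grey (394,163). The one meant is the small grey cup: it is not pink, and it is the smaller of the two greys. The enlarged crop, where it sits at (432,163), shows this clearly. Next I measure the wheel's arm angles.

```bash
cat > arms.py <<'E'
from h import *
def arms(img,c,zc=0.099+0.024,ctr=(0.5135,0.0928)):
    hsv=cv2.cvtColor(img,cv2.COLOR_BGR2HSV)
    m=(((hsv[...,0]<8)|(hsv[...,0]>172))&(hsv[...,1]>150)&(hsv[...,2]>70)).astype(np.uint8)
    n,l,s,ce=cv2.connectedComponentsWithStats(m)
    out=[]
    for i in range(1,n):
        if s[i,4]<6: continue
        X=onplane(c,ce[i],zc-0.003)
        d=X[:2]-np.array(ctr)
        if np.hypot(*d)<0.075: out.append(X); print(s[i,4],ce[i].round(1),X.round(4),'r',np.hypot(*d).round(4),'ang',np.degrees(np.arctan2(d[1],d[0])).round(1))
    if len(out)==3: 
        a=np.array(out)
        A=np.c_[2*a[:,:2],np.ones(3)];sol=np.linalg.solve(A,(a[:,:2]**2).sum(1)); print('circle ctr',sol[:2].round(4),'R',np.sqrt(sol[2]+sol[:2]@sol[:2]).round(4))
        for X in out: d=X[:2]-sol[:2]; print(np.degrees(np.arctan2(d[1],d[0])).round(1))
E
python3 - <<'E'
from arms import *
for n in ['top','side']: c=cam(n); print(n); arms(c['color'],c)
E
```

```text
top
19 [169.5 168.3] [0.5401 0.1272 0.12  ] r 0.0435 ang 52.2
22 [191.9 172.1] [0.53   0.0561 0.12  ] r 0.0402 ang -65.7
21 [177.2 189.6] [0.4738 0.0991 0.12  ] r 0.0402 ang 171.0
circle ctr [0.5148 0.0945] R 0.0413
52.2
-68.4
173.6
side
26 [203.7 242.9] [0.5291 0.054  0.12  ] r 0.0419 ang -68.1
50 [183.6 263.5] [0.5353 0.1302 0.12  ] r 0.0433 ang 59.8
59 [214.7 264.4] [0.4695 0.104  0.12  ] r 0.0454 ang 165.7
circle ctr [0.5117 0.0938] R 0.0434
-66.4
57.1
166.3
```

```bash
python3 -m pendant '[{"delta_pos":[0,0,-0.045],"spin":0.1},{"delta_pos":[0,0,-0.08],"spin":0.2},{"delta_pos":[0.03,-0.03,-0.08],"spin":0.3},{"delta_pos":[0.063,-0.067,-0.08],"spin":0.384},{"delta_pos":[0.097,-0.104,-0.08],"spin":0.384},{"delta_pos":[0.13,-0.14,-0.08],"spin":0.384},{"delta_pos":[0.163,-0.175,-0.08],"spin":0.384},{"delta_pos":[0.197,-0.211,-0.08],"spin":0.384},{"delta_pos":[0.23,-0.247,-0.08],"spin":0.384},{"delta_pos":[0.26,-0.279,-0.08],"spin":0.384}]' -0.38 20
```

```text
t: 2.25
tool_pos: [0.3348, -0.2408, 0.2989]
orientation: [3.135, -0.192, 0.002]
force: [0.6, -0.4, 0.5]
opening: 0.0644
```

```bash
python3 -m pendant '[{"delta_pos":[0.017,-0.044,0]},{"delta_pos":[0.034,-0.088,0]},{"delta_pos":[0.051,-0.132,0]},{"delta_pos":[0.068,-0.176,0]},{"delta_pos":[0.085,-0.22,0.01]},{"delta_pos":[0.102,-0.264,0.03]},{"delta_pos":[0.119,-0.308,0.05]},{"delta_pos":[0.136,-0.354,0.07]},{"delta_pos":[0.136,-0.354,0.09]},{"delta_pos":[0.136,-0.354,0.09]}]'; python3 - <<'E'
from arms import *
c=cam('wrist','wrist1.png'); print(robot.read_state()['tool_pos'],robot.read_state()['q'])
arms(c['color'],c)
for l in ['wheel_axis','bore_mouth','socket_tip']:
    for m in robot.mark_of('wrist',l)[:2]: print(l,round(m['score'],2),world(c,m['location']))
E
```

```text
[ 0.33751434 -0.23605259  0.29922527] [-0.73841153 -0.41311459  1.83617655  0.00379135  1.71790365  0.95109681]validation failed for argument at $[0]...
```

View pics/wrist1.png

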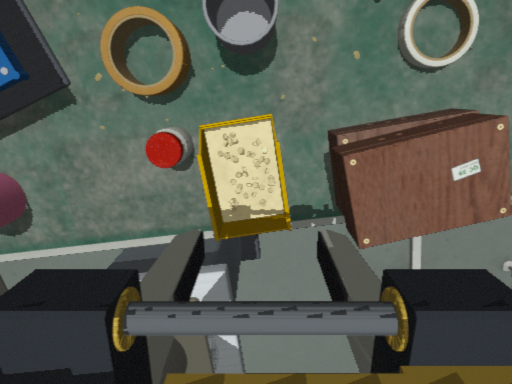

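The call was refused because every row needs a spin. I'll write the rows again; the wrist picture shows the tape at (140,50), the jar at (165,150) and the cup at (240,20).

```bash
python3 -m pendant '[{"delta_pos":[0.017,-0.044,0],"spin":0},{"delta_pos":[0.034,-0.088,0],"spin":0},{"delta_pos":[0.051,-0.132,0],"spin":0},{"delta_pos":[0.068,-0.176,0],"spin":0},{"delta_pos":[0.085,-0.22,0.01],"spin":0},{"delta_pos":[0.102,-0.264,0.03],"spin":0},{"delta_pos":[0.119,-0.308,0.05],"spin":0},{"delta_pos":[0.134,-0.349,0.07],"spin":0},{"delta_pos":[0.134,-0.349,0.09],"spin":0},{"delta_pos":[0.134,-0.349,0.09],"spin":0}]'; python3 - <<'E'
from arms import *
c=cam('wrist','wrist2.png'); print(robot.read_state()['tool_pos'],robot.read_state()['q'])
arms(c['color'],c)
for l in ['wheel_axis','bore_mouth','socket_tip']:
    for m in robot.mark_of('wrist',l)[:2]: print(l,round(m['score'],2),world(c,m['location']))
E
```

```text
t: 3.45
tool_pos: [0.5078, 0.0876, 0.2047]
orientation: [3.134, -0.187, -0.01]
force: [0.5, -1.0, 0.7]
opening: 0.0642
[0.50849212 0.08696377 0.20689256] [ 7.10777195e-02 -8.86342733e-02  1.73171184e+00 -1.50793356e-03
  1.50235686e+00  1.76208267e+00]
338 [206.9 164.4] [0.542  0.1254 0.12  ] r 0.0433 ang 48.9
340 [296.2 165.9] [0.5323 0.0551 0.12  ] r 0.0421 ang -63.5
246 [251.1 238.3] [0.4741 0.0988 0.12  ] r 0.0398 ang 171.4
circle ctr [0.5155 0.0932] R 0.0417
50.5
-66.2
172.3
wheel_axis 0.88 [0.51940535 0.09342604 0.09834066]
bore_mouth 0.8 [0.49766358 0.15777998 0.09729363]
bore_mouth 0.55 [0.50663773 0.11678179 0.00493865]
socket_tip 0.96 [0.49809197 0.16235631 0.16269901]
```

View pics/wrist2.png

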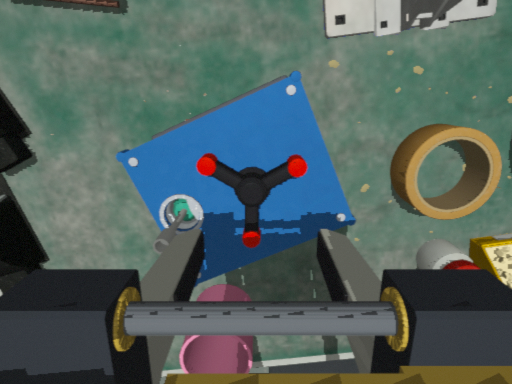

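```bash
python3 -m pendant '[{"delta_pos":[0.005,-0.007,0.02],"spin":0},{"delta_pos":[0.005,-0.007,0.05],"spin":0},{"delta_pos":[0.005,-0.007,0.06],"spin":0},{"delta_pos":[0.005,-0.007,0.06],"spin":0}]'
```

```text
t: 4.05
tool_pos: [0.5152, 0.0921, 0.1496]
orientation: [3.134, -0.193, 0.001]
force: [0.2, 0.0, 0.2]
opening: 0.0641
```

```bash
python3 -m pendant '[{"delta_pos":[-0.001,-0.001,0.02],"spin":0},{"delta_pos":[-0.001,-0.001,0.035],"spin":0},{"delta_pos":[-0.001,-0.001,0.041],"spin":0},{"delta_pos":[-0.001,-0.001,0.041],"spin":0}]'; python3 - <<'E'
from arms import *
s=robot.read_state();print(s['force'],s['wrist_torque'],s['tool_pos'],s['q'][5])
c=cam('side','side3.png');cv2.imwrite('pics/side3z.png',cv2.resize(c['color'][180:330,120:280],None,fx=4,fy=4,interpolation=cv2.INTER_CUBIC))
E
```

```text
t: 4.45
tool_pos: [0.5139, 0.093, 0.1082]
orientation: [3.134, -0.193, -0.001]
force: [0.2, 0.4, 0.2]
opening: 0.064
[0.24065182 0.38660389 0.22646438] [ 0.07902973  0.01920467 -0.00335439] [0.51392549 0.09302068 0.10821253] 1.7759295187649977
```

View pics/side3z.png

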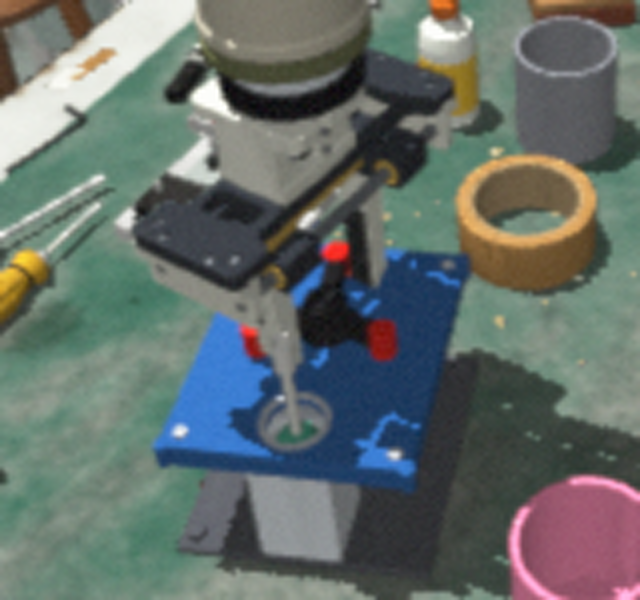

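The fingers straddle the wheel between its arms with no contact. I now spin counter-clockwise; the first 0.9 rad of tool turn cannot reach the notch.

```bash
python3 -m pendant '[{"delta_pos":[0,0,0],"spin":-0.1},{"delta_pos":[0,0,0],"spin":-0.2},{"delta_pos":[0,0,0],"spin":-0.3},{"delta_pos":[0,0,0],"spin":-0.4},{"delta_pos":[0,0,0],"spin":-0.5},{"delta_pos":[0,0,0],"spin":-0.6},{"delta_pos":[0,0,0],"spin":-0.7},{"delta_pos":[0,0,0],"spin":-0.8},{"delta_pos":[0,0,0],"spin":-0.9},{"delta_pos":[0,0,0],"spin":-0.9}]'; python3 - <<'E'
from arms import *
s=robot.read_state();print(s['force'],s['wrist_torque'],s['tool_pos'],s['q'][5])
c=cam('side','side4.png');cv2.imwrite('pics/side4z.png',cv2.resize(c['color'][180:330,120:280],None,fx=4,fy=4,interpolation=cv2.INTER_CUBIC))
E
```

```text
t: 5.5
tool_pos: [0.5143, 0.0926, 0.1097]
orientation: [2.904, 1.194, -0.002]
force: [-2.6, -2.6, 0.2]
opening: 0.0643
[-2.61360592 -2.64277497  0.2316679 ] [-0.4176614   0.47212103 -0.18251455] [0.51428112 0.09257985 0.10971657] 0.8728631145166548
```

View pics/side4z.png

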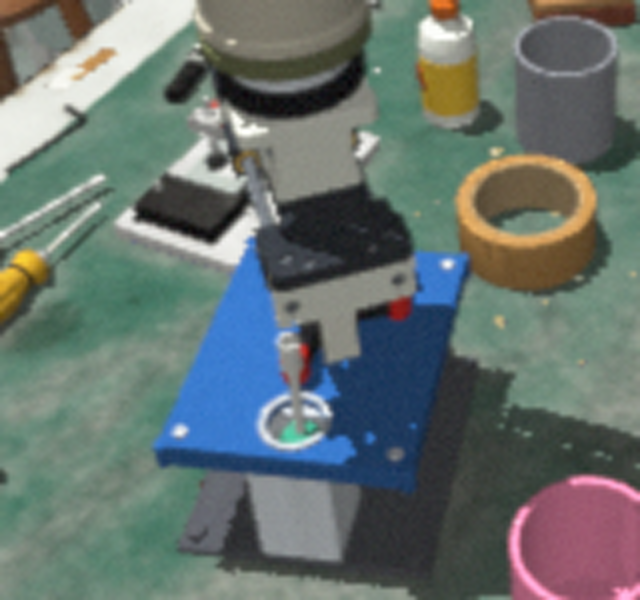

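The wheel turns and the force is 3.7 N. From here I go in small steps and check the force after each.

```bash
python3 -m pendant '[{"delta_pos":[0,0,0],"spin":-0.06},{"delta_pos":[0,0,0],"spin":-0.12},{"delta_pos":[0,0,0],"spin":-0.18}]'
```

```text
t: 5.85
tool_pos: [0.5142, 0.092, 0.1099]
orientation: [2.786, 1.445, -0.003]
force: [-2.0, -4.8, -1.2]
opening: 0.0642
```

```bash
python3 -m pendant '[{"delta_pos":[0,0,0],"spin":-0.06},{"delta_pos":[0,0,0],"spin":-0.12},{"delta_pos":[0,0,0],"spin":-0.18}]'
```

```text
t: 6.15
tool_pos: [0.5142, 0.091, 0.1099]
orientation: [2.644, 1.69, -0.005]
force: [0.6, -6.0, -3.6]
opening: 0.0641
```

```bash
cat > look.py <<'E'
from arms import *
import sys
s=robot.read_state();print(s['force'].round(1),s['wrist_torque'].round(2),s['tool_pos'].round(4),s['q'][5].round(3),s['orientation'].round(3))
c=cam('side');cv2.imwrite('pics/'+sys.argv[1],cv2.resize(c['color'][180:330,120:280],None,fx=4,fy=4,interpolation=cv2.INTER_CUBIC))
for m in robot.mark_of('side','socket_tip')[:2]: print(round(m['score'],2),world(c,m['location']).round(3))
E
python3 look.py s5.png
```

```text
[ 0.6 -6.  -3.6] [-1.03  0.04 -0.18] [0.5142 0.091  0.1099] 0.515 [ 2.644  1.69  -0.005]
0.67 [0.489 0.158 0.162]
```

View pics/s5.png

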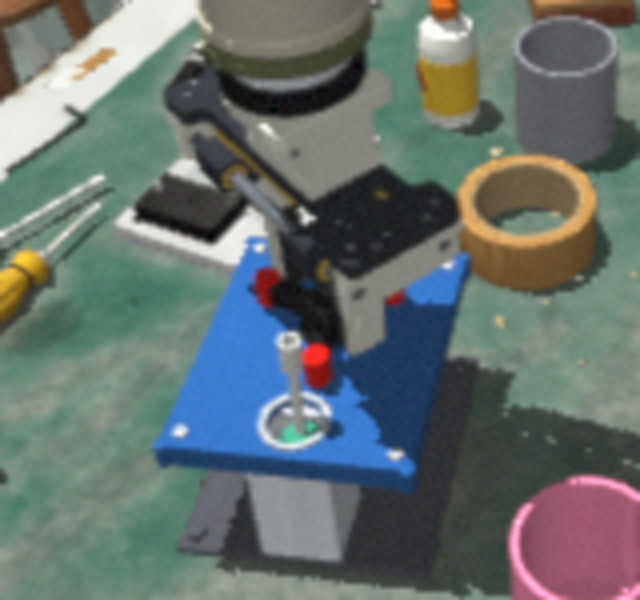

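The driver is still locked (tip at z≈0.162) and the wheel is turning as expected. I continue and correct a small drift.

```bash
python3 -m pendant '[{"delta_pos":[0.002,-0.001,0],"spin":-0.06},{"delta_pos":[0.002,-0.001,0],"spin":-0.12},{"delta_pos":[0.002,-0.001,0],"spin":-0.18}]'; python3 look.py a.png
```

```text
t: 6.55
tool_pos: [0.5145, 0.0928, 0.1102]
orientation: [2.482, 1.919, -0.005]
force: [1.0, -5.6, -4.4]
opening: 0.0639
[ 1.  -5.6 -4.4] [-1.01 -0.19 -0.2 ] [0.5145 0.0928 0.1102] 0.34 [ 2.482  1.919 -0.005]
0.64 [0.489 0.16  0.162]
```

```bash
python3 -m pendant '[{"delta_pos":[0.001,0,0],"spin":-0.06},{"delta_pos":[0.001,0,0],"spin":-0.12},{"delta_pos":[0.001,0,0],"spin":-0.18}]'; python3 look.py b.png
```

```text
t: 6.95
tool_pos: [0.5148, 0.0933, 0.1103]
orientation: [2.301, 2.133, -0.007]
force: [-0.3, -4.8, -3.6]
opening: 0.0647
[-0.3 -4.8 -3.6] [-1.08  0.08 -0.18] [0.5148 0.0933 0.1103] 0.163 [ 2.301  2.133 -0.007]
0.67 [0.487 0.16  0.163]
```

```bash
python3 -m pendant '[{"delta_pos":[0,0,0.001],"spin":-0.06},{"delta_pos":[0,0,0.001],"spin":-0.12},{"delta_pos":[0,0,0.001],"spin":-0.18}]'; python3 look.py a.png
```

```text
t: 7.35
tool_pos: [0.5154, 0.0928, 0.1101]
orientation: [2.1, 2.329, -0.007]
force: [-0.8, -6.2, -0.5]
opening: 0.064
[-0.8 -6.2 -0.5] [-1.1   0.02 -0.2 ] [0.5154 0.0928 0.1101] -0.016 [ 2.1    2.329 -0.007]
0.68 [0.488 0.16  0.16 ]
```

```bash
python3 -m pendant '[{"delta_pos":[0,0,0],"spin":-0.06},{"delta_pos":[0,0,0],"spin":-0.12},{"delta_pos":[0,0,0],"spin":-0.18}]'; python3 look.py b.png
```

```text
t: 7.75
tool_pos: [0.5158, 0.0926, 0.1104]
orientation: [1.884, 2.507, -0.007]
force: [1.9, -5.2, -2.9]
opening: 0.0638
[ 1.9 -5.2 -2.9] [-0.93 -0.23 -0.22] [0.5158 0.0926 0.1104] -0.195 [ 1.884  2.507 -0.007]
0.53 [0.489 0.161 0.162]
0.28 [ 0.511 -0.239 -0.001]
```

```bash
python3 -m pendant '[{"delta_pos":[0.001,-0.001,0],"spin":-0.06},{"delta_pos":[0.001,-0.001,0],"spin":-0.12},{"delta_pos":[0.001,-0.001,0],"spin":-0.18}]'; python3 look.py a.png
```

```text
t: 8.15
tool_pos: [0.5153, 0.0933, 0.1107]
orientation: [1.652, 2.664, -0.006]
force: [4.6, -4.6, -4.2]
opening: 0.0644
[ 4.6 -4.6 -4.2] [-0.83 -0.62 -0.2 ] [0.5153 0.0933 0.1107] -0.372 [ 1.652  2.664 -0.006]
0.71 [0.49  0.156 0.159]
```

```bash
python3 -m pendant '[{"delta_pos":[0,-0.001,0],"spin":-0.06},{"delta_pos":[0,-0.001,0],"spin":-0.12},{"delta_pos":[0,-0.001,0],"spin":-0.18}]'; python3 look.py b.png
```

```text
t: 8.55
tool_pos: [0.5154, 0.0932, 0.1113]
orientation: [1.409, 2.799, -0.005]
force: [4.8, -2.4, -5.1]
opening: 0.0645
[ 4.8 -2.4 -5.1] [-0.7  -0.91 -0.23] [0.5154 0.0932 0.1113] -0.551 [ 1.409  2.799 -0.005]
0.62 [0.49  0.16  0.161]
```

View pics/b.png

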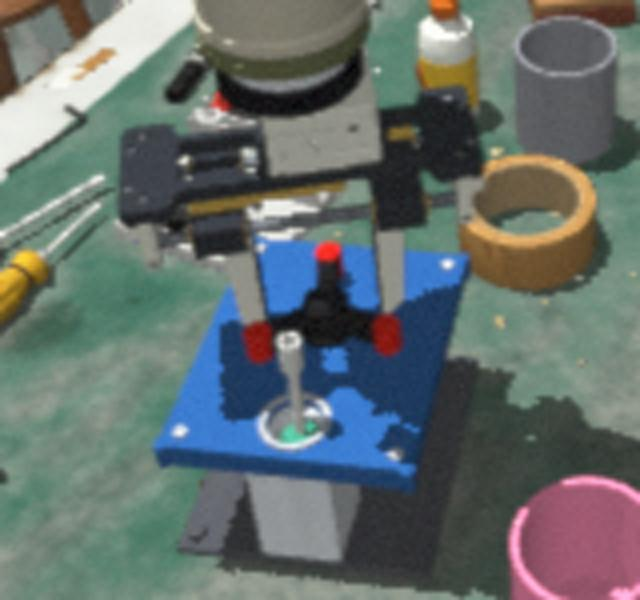

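Still locked, and the wheel is following. I continue.

```bash
python3 -m pendant '[{"delta_pos":[0,-0.001,0.002],"spin":-0.06},{"delta_pos":[0,-0.001,0.002],"spin":-0.12},{"delta_pos":[0,-0.001,0.002],"spin":-0.18}]'; python3 look.py a.png
```

```text
t: 8.95
tool_pos: [0.5162, 0.0931, 0.1108]
orientation: [1.153, 2.911, -0.002]
force: [4.4, -2.2, 0.9]
opening: 0.064
[ 4.4 -2.2  0.9] [-0.26 -0.97 -0.19] [0.5162 0.0931 0.1108] -0.73 [ 1.153e+00  2.911e+00 -2.000e-03]
0.46 [0.488 0.157 0.16 ]
```

```bash
python3 -m pendant '[{"delta_pos":[0,-0.001,0],"spin":-0.06},{"delta_pos":[0,-0.001,0],"spin":-0.12},{"delta_pos":[0,-0.001,0],"spin":-0.18}]'; python3 look.py b.png
```

```text
t: 9.35
tool_pos: [0.5157, 0.0932, 0.1111]
orientation: [0.89, 3.002, -0.001]
force: [3.9, -0.2, -0.9]
opening: 0.0642
[ 3.9 -0.2 -0.9] [ 0.08 -0.81 -0.09] [0.5157 0.0932 0.1111] -0.908 [ 8.900e-01  3.002e+00 -1.000e-03]
0.73 [0.494 0.17  0.176]
```

View pics/b.png

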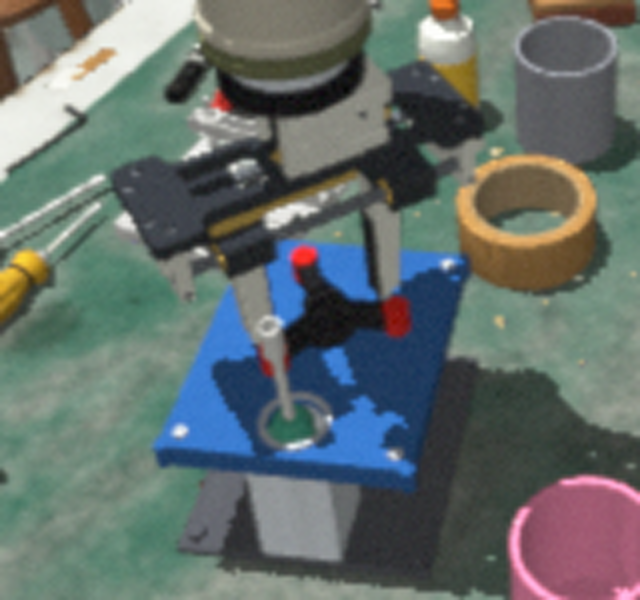

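```bash
python3 look.py a2.png
```

```text
[3.5 1.1 0. ] [ 0.25 -0.69 -0.06] [0.5155 0.0932 0.1111] -0.908 [ 8.910e-01  3.002e+00 -2.000e-03]
0.6 [0.494 0.164 0.176]
```

View pics/a2.png

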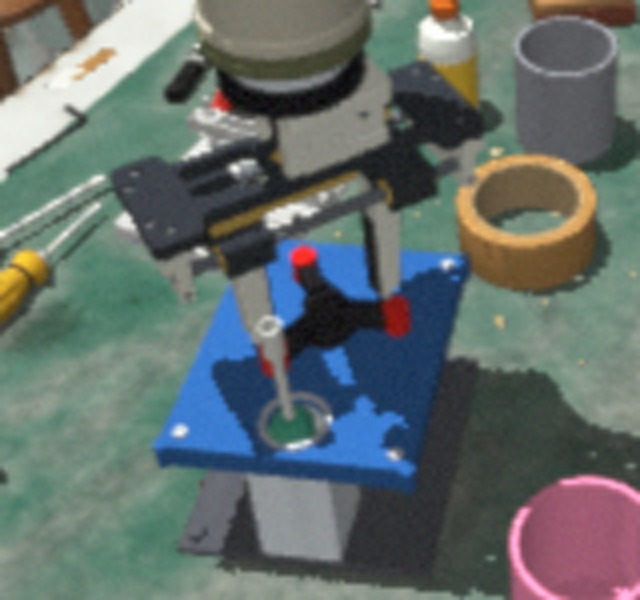

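The wheel has stopped and the driver has risen (tip z≈0.176). I ease off, lift clear, turn the jaws along world y (yaw 180°), and look from above.

```bash
python3 -m pendant '[{"delta_pos":[0,0,0],"spin":0.06},{"delta_pos":[0,0,-0.03],"spin":0.06},{"delta_pos":[0,0,-0.07],"spin":0.06},{"delta_pos":[0,0,-0.11],"spin":0.06},{"delta_pos":[0,0,-0.13],"spin":-0.08},{"delta_pos":[0,0,-0.13],"spin":-0.22},{"delta_pos":[0,0,-0.13],"spin":-0.36},{"delta_pos":[0,0,-0.13],"spin":-0.5},{"delta_pos":[0,0,-0.13],"spin":-0.576},{"delta_pos":[0,0,-0.13],"spin":-0.576}]' -1; python3 - <<'E'
from arms import *
s=robot.read_state();print(s['force'],s['tool_pos'],s['orientation'],s['q'][5])
for n in ['wrist','top','side']:
    c=cam(n,n+'5.png')
    for l in ['bore_mouth','socket_tip','handle_end','cup']:
        for m in robot.mark_of(n,l)[:2]: print(n,l,round(m['score'],2),world(c,m['location']).round(4))
    if n=='side': cv2.imwrite('pics/s6.png',cv2.resize(c['color'][180:330,120:280],None,fx=4,fy=4,interpolation=cv2.INTER_CUBIC))
E
```

```text
t: 10.55
tool_pos: [0.5135, 0.0938, 0.2406]
orientation: [0.006, 3.134, -0.006]
force: [-0.0, -0.5, 0.4]
opening: 0.0932
[-0.00686939 -0.51001239  0.35426066] [0.51354416 0.09381848 0.24064628] [ 0.00610435  3.13381113 -0.00614771] -1.481040474870264
wrist bore_mouth 0.92 [0.4961 0.1562 0.0981]
wrist bore_mouth 0.28 [ 0.61   -0.2292  0.0009]
wrist socket_tip 0.93 [0.4982 0.1614 0.1786]
wrist cup 0.58 [ 0.5103 -0.2411 -0.0057]
top bore_mouth 0.66 [0.4954 0.1645 0.1001]
top bore_mouth 0.2 [ 0.5087  0.1216 -0.0024]
top socket_tip 0.6 [0.499  0.1694 0.1732]
top handle_end 0.53 [0.4944 0.1629 0.1001]
top cup 0.78 [0.3209 0.161  0.0009]
top cup 0.6 [ 0.5099 -0.2373 -0.0009]
side bore_mouth 0.85 [0.4936 0.1634 0.0979]
side socket_tip 0.69 [0.4957 0.1632 0.1776]
side handle_end 0.46 [ 0.6046 -0.2277  0.0019]
side cup 0.95 [ 0.5847 -0.5819  0.0006]
side cup 0.8 [0.3169 0.157  0.0026]
```

View pics/wrist5.png

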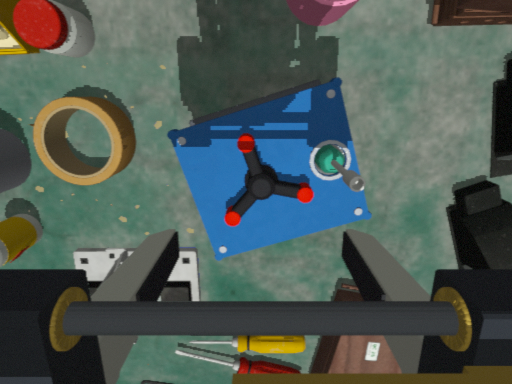

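View pics/s6.png

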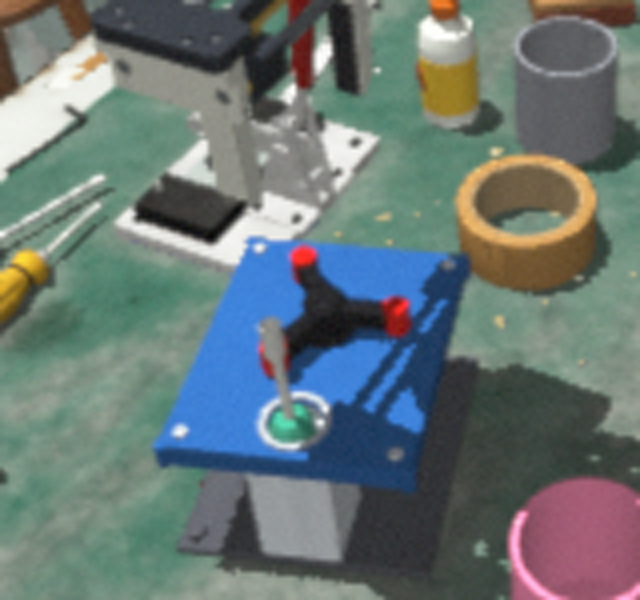

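```bash
python3 - <<'E'
from arms import *
cw=cam('wrist');cs=cam('side');ct=cam('top')
print('wrist',onplane(cw,(356,183.5),.178),'side',onplane(cs,(120+270/4,180+326/4),.178))
cv2.imwrite('pics/t6.png',cv2.resize(ct['color'][150:220,130:230],None,fx=7,fy=7,interpolation=cv2.INTER_CUBIC))
cv2.imwrite('pics/w6.png',cv2.resize(cw['color'][120:230,270:400],None,fx=5,fy=5,interpolation=cv2.INTER_CUBIC))
print(proj(ct,(.4985,.1635,.178)))
E
```

```text
wrist [0.49740144 0.16344997 0.178     ] side [0.49327345 0.16512023 0.178     ]
[151.63161587 178.55118539]
```

View pics/w6.png

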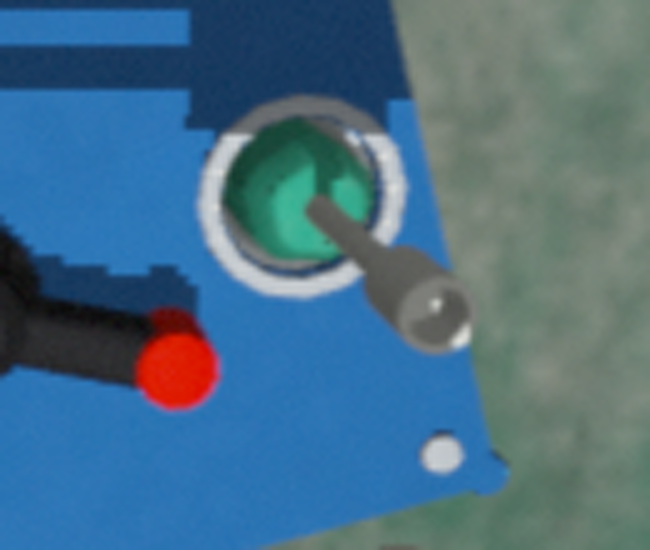

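```bash
python3 -m pendant '[{"delta_pos":[0.009,0.035,0],"spin":0},{"delta_pos":[0.017,0.069,0],"spin":0},{"delta_pos":[0.017,0.069,0],"spin":0},{"delta_pos":[0.017,0.069,0.02],"spin":0},{"delta_pos":[0.017,0.069,0.04],"spin":0},{"delta_pos":[0.017,0.069,0.06],"spin":0},{"delta_pos":[0.017,0.069,0.08],"spin":0},{"delta_pos":[0.017,0.069,0.095],"spin":0},{"delta_pos":[0.017,0.069,0.095],"spin":0}]'; python3 look.py g7.png
```

```text
t: 12.35
tool_pos: [0.4967, 0.1616, 0.1431]
orientation: [0.005, 3.136, -0.008]
force: [0.2, -0.9, -0.8]
opening: 0.0928
[ 0.2 -0.9 -0.8] [ 0.04 -0.13 -0.01] [0.4967 0.1616 0.1431] -1.346 [ 0.005  3.136 -0.008]
0.64 [0.493 0.165 0.176]
```

View pics/g7.png

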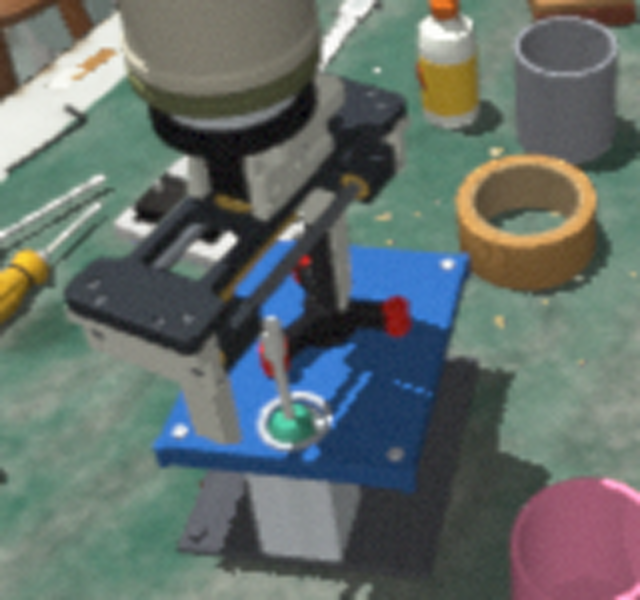

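The fingers straddle the socket. I close them.

```bash
python3 -m pendant '[{"delta_pos":[0,0,0],"spin":0},{"delta_pos":[0,0,0],"spin":0},{"delta_pos":[0,0,0],"spin":0},{"delta_pos":[0,0,0],"spin":0},{"delta_pos":[0,0,0],"spin":0},{"delta_pos":[0,0,0],"spin":0},{"delta_pos":[0,0,0],"spin":0},{"delta_pos":[0,0,0],"spin":0}]' 1 25; python3 look.py g8.png
```

```text
t: 13.25
tool_pos: [0.4984, 0.1621, 0.1459]
orientation: [0.004, 3.132, -0.007]
force: [0.1, -0.1, 0.9]
opening: 0.0337
[ 0.1 -0.1  0.9] [ 0.11 -0.13  0.01] [0.4984 0.1621 0.1459] -1.346 [ 0.004  3.132 -0.007]
0.65 [0.497 0.166 0.176]
```

View pics/g8.png

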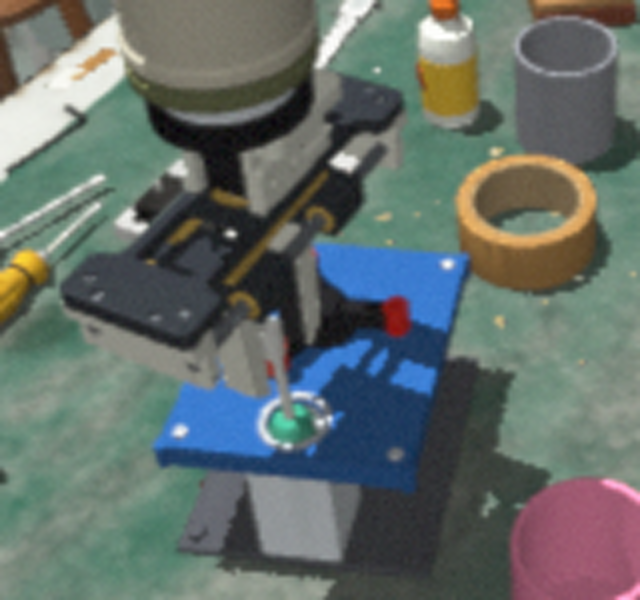

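Still closing.

```bash
python3 -m pendant '[{"delta_pos":[0,0,0],"spin":0},{"delta_pos":[0,0,0],"spin":0},{"delta_pos":[0,0,0],"spin":0},{"delta_pos":[0,0,0],"spin":0},{"delta_pos":[0,0,0],"spin":0},{"delta_pos":[0,0,0],"spin":0},{"delta_pos":[0,0,0],"spin":0}]' 1 25; python3 look.py g9.png
```

```text
t: 14.05
tool_pos: [0.4984, 0.1621, 0.1459]
orientation: [0.004, 3.132, -0.006]
force: [-0.8, -0.6, -0.6]
opening: 0.0115
[-0.8 -0.6 -0.6] [-0.05 -0.13 -0.04] [0.4984 0.1621 0.1459] -1.346 [ 0.004  3.132 -0.006]
0.5 [0.496 0.165 0.177]
```

The opening is 11.5 mm, so the socket is gripped. I draw it straight up.

```bash
python3 -m pendant '[{"delta_pos":[0,0,-0.01],"spin":0},{"delta_pos":[0,0,-0.022],"spin":0},{"delta_pos":[0,0,-0.034],"spin":0},{"delta_pos":[0,0,-0.046],"spin":0},{"delta_pos":[0,0,-0.058],"spin":0},{"delta_pos":[0,0,-0.07],"spin":0},{"delta_pos":[0,0,-0.085],"spin":0},{"delta_pos":[0,0,-0.1],"spin":0},{"delta_pos":[0,0,-0.115],"spin":0},{"delta_pos":[0,0,-0.115],"spin":0}]'; python3 look.py g10.png
```

```text
t: 15.15
tool_pos: [0.4986, 0.1629, 0.2642]
orientation: [0.004, 3.128, -0.005]
force: [0.3, 1.0, -0.6]
opening: 0.0114
[ 0.3  1.  -0.6] [ 0.04 -0.21 -0.02] [0.4986 0.1629 0.2642] -1.346 [ 0.004  3.128 -0.005]
0.72 [0.503 0.117 0.002]
0.62 [0.495 0.163 0.296]
```

View pics/g10.png

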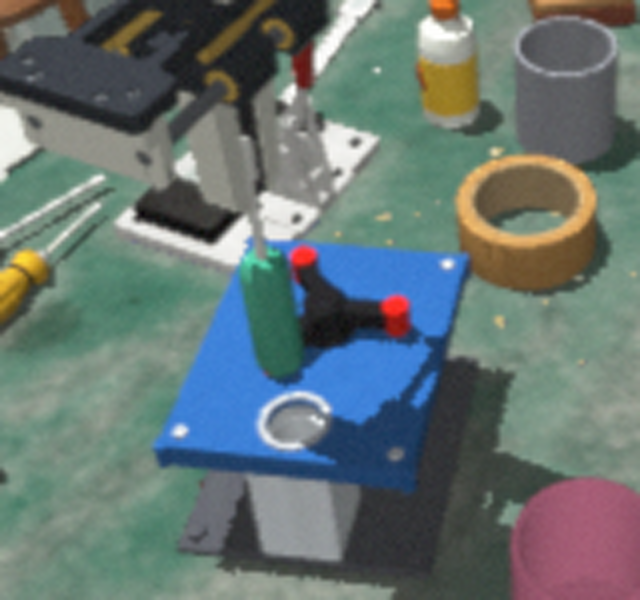

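The driver is out, upright and held, with the handle end at z≈0.146. I carry it over the small grey cup.

```bash
python3 -m pendant '[{"delta_pos":[-0.001,-0.02,0],"spin":0},{"delta_pos":[-0.002,-0.06,0],"spin":0},{"delta_pos":[-0.003,-0.11,0],"spin":0},{"delta_pos":[-0.005,-0.16,0],"spin":0},{"delta_pos":[-0.006,-0.21,0],"spin":0},{"delta_pos":[-0.008,-0.26,0],"spin":0},{"delta_pos":[-0.009,-0.31,0],"spin":0},{"delta_pos":[-0.01,-0.355,0],"spin":0},{"delta_pos":[-0.011,-0.385,0],"spin":0},{"delta_pos":[-0.011,-0.403,0],"spin":0}]';python3 -m pendant '[{"delta_pos":[0,0,0],"spin":0},{"delta_pos":[0,0,0],"spin":0}]'; python3 - <<'E'
from arms import *
s=robot.read_state();print(s['force'],s['tool_pos'],s['orientation'],s['opening'])
for n in ['top','side','wrist']:
    c=cam(n,n+'11.png')
    for l in ['cup','handle_end','socket_tip']:
        for m in robot.mark_of(n,l)[:3]: print(n,l,round(m['score'],2),world(c,m['location']).round(4))
    if n=='side': cv2.imwrite('pics/s11.png',cv2.resize(c['color'][100:260,180:340],None,fx=3.6,fy=3.6,interpolation=cv2.INTER_CUBIC))
E
```

```text
t: 16.25
tool_pos: [0.5065, -0.2426, 0.2614]
orientation: [0.008, 3.134, -0.005]
force: [-0.4, -0.0, -0.6]
opening: 0.0109
t: 16.45
tool_pos: [0.5061, -0.2419, 0.2604]
orientation: [0.009, 3.135, -0.003]
force: [0.4, 0.5, -1.5]
opening: 0.0112
[ 0.43478551  0.52415278 -1.53600175] [ 0.50613769 -0.24189513  0.26037431] [ 8.82125444e-03  3.13521961e+00 -2.63985921e-03] 0.011236620075446358
top cup 0.87 [ 0.3209  0.156  -0.0004]
top cup 0.72 [ 0.5882 -0.5791 -0.0037]
top cup 0.63 [ 0.5122 -0.2398 -0.0029]
top handle_end 0.41 [ 0.4974 -0.2418  0.1408]
top socket_tip 0.58 [ 0.5057 -0.2396  0.2923]
side cup 0.8 [ 0.5101 -0.237   0.002 ]
side cup 0.73 [ 0.5853 -0.5844 -0.0018]
side cup 0.56 [0.3178 0.1579 0.0019]
side handle_end 0.7 [ 0.5015 -0.2412  0.1419]
wrist cup 0.92 [ 0.5117 -0.2423 -0.0039]
wrist handle_end 0.72 [ 0.4981 -0.2435  0.143 ]
wrist socket_tip 0.74 [ 0.5066 -0.2426  0.2923]
```

View pics/s11.png

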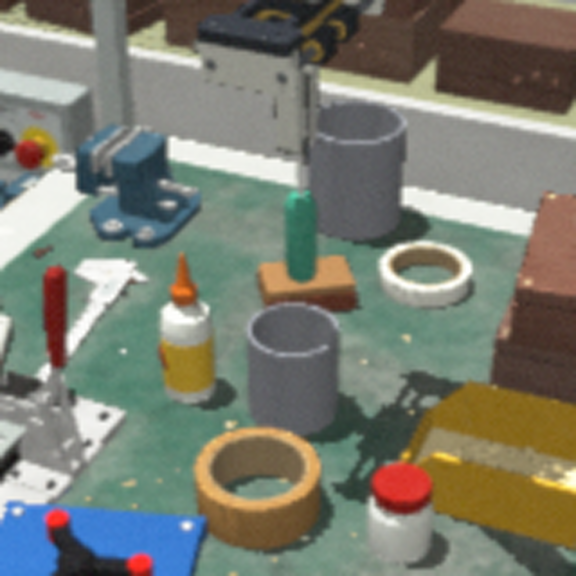

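View pics/wrist11.png

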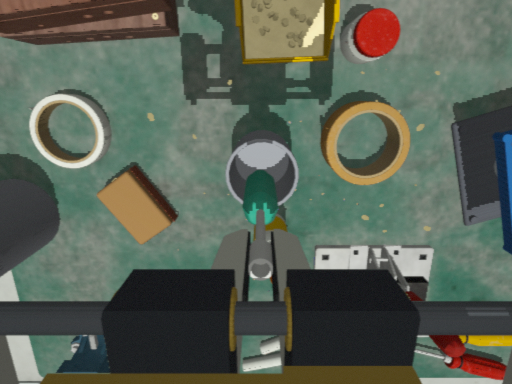

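```bash
python3 -m pendant '[{"delta_pos":[-0.008,0.001,0],"spin":0},{"delta_pos":[-0.012,0.002,0],"spin":0},{"delta_pos":[-0.012,0.002,0.02],"spin":0},{"delta_pos":[-0.012,0.002,0.04],"spin":0},{"delta_pos":[-0.012,0.002,0.06],"spin":0},{"delta_pos":[-0.012,0.002,0.08],"spin":0},{"delta_pos":[-0.012,0.002,0.09],"spin":0},{"delta_pos":[-0.012,0.002,0.09],"spin":0}]'; python3 - <<'E'
from arms import *
s=robot.read_state();print(s['force'],s['tool_pos'],s['orientation'],s['opening'])
for n in ['side','wrist']:
    c=cam(n,n+'12.png')
    for l in ['cup','handle_end','socket_tip']:
        for m in robot.mark_of(n,l)[:3]: print(n,l,round(m['score'],2),world(c,m['location']).round(4))
    if n=='side': cv2.imwrite('pics/s12.png',cv2.resize(c['color'][100:260,180:340],None,fx=3.6,fy=3.6,interpolation=cv2.INTER_CUBIC))
E
```

```text
t: 17.85
tool_pos: [0.5185, -0.2401, 0.1697]
orientation: [0.008, 3.137, -0.002]
force: [-1.0, 0.0, -0.1]
opening: 0.0113
[-0.98906751  0.02704415 -0.11904345] [ 0.51846801 -0.24011046  0.16966377] [ 7.64493687e-03  3.13653592e+00 -2.21648761e-03] 0.011276203134778262
side cup 0.76 [ 0.5075 -0.2433  0.0042]
side cup 0.76 [ 5.883e-01 -5.817e-01  1.000e-04]
side cup 0.68 [0.3194 0.1567 0.0023]
side handle_end 0.57 [ 0.5131 -0.2378  0.0503]
side handle_end 0.3 [ 0.598  -0.2245 -0.0008]
wrist cup 0.86 [ 0.5127 -0.2426 -0.0036]
wrist handle_end 0.96 [ 0.5188 -0.2421  0.0554]
wrist socket_tip 0.86 [ 0.5209 -0.2391  0.2035]
```

View pics/s12.png

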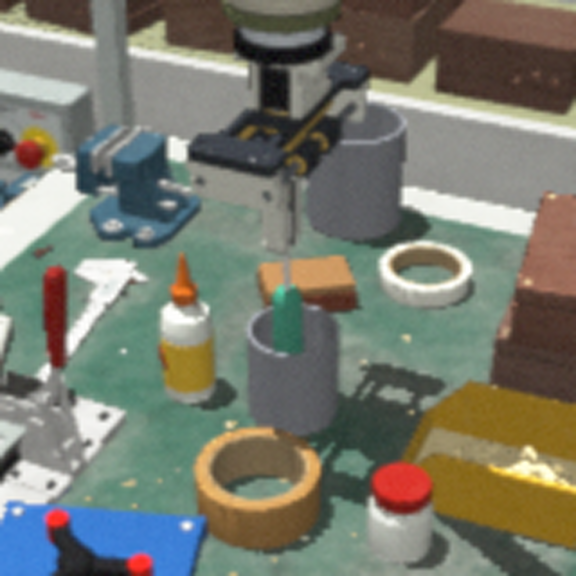

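View pics/wrist12.png

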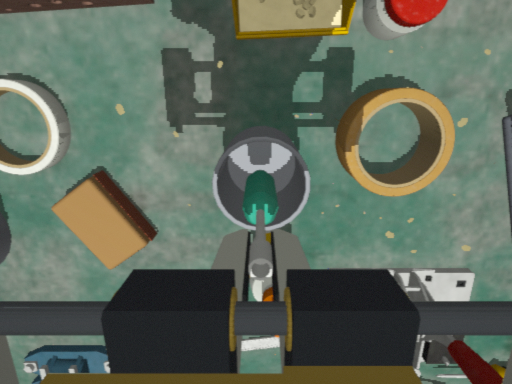

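The handle is inside the cup and near its centre. I lower it gently the rest of the way.

```bash
python3 -m pendant '[{"delta_pos":[0.003,0,0.01],"spin":0},{"delta_pos":[0.003,0,0.02],"spin":0},{"delta_pos":[0.003,0,0.03],"spin":0},{"delta_pos":[0.003,0,0.038],"spin":0},{"delta_pos":[0.003,0,0.04],"spin":0},{"delta_pos":[0.003,0,0.04],"spin":0}]'
```

```text
t: 18.85
tool_pos: [0.5167, -0.2409, 0.1316]
orientation: [0.008, 3.134, -0.005]
force: [-0.5, 0.4, -1.1]
opening: 0.0111
```

```bash
python3 -m pendant '[{"delta_pos":[0,0,0.002],"spin":0},{"delta_pos":[0,0,0.004],"spin":0},{"delta_pos":[0,0,0.004],"spin":0}]'
```

```text
t: 19.15
tool_pos: [0.5167, -0.2409, 0.1276]
orientation: [0.008, 3.134, -0.005]
force: [0.1, 0.5, -1.4]
opening: 0.0112
```

```bash
python3 -m pendant '[{"delta_pos":[0,0,0.002],"spin":0},{"delta_pos":[0,0,0.002],"spin":0}]'
```

```text
t: 19.35
tool_pos: [0.5166, -0.2409, 0.1254]
orientation: [0.008, 3.134, -0.005]
force: [-0.2, 0.6, -0.8]
opening: 0.0111
```

```bash
python3 -m pendant '[{"delta_pos":[0,0,0.002],"spin":0},{"delta_pos":[0,0,0.002],"spin":0}]'
```

```text
t: 19.55
tool_pos: [0.517, -0.2411, 0.1238]
orientation: [0.008, 3.133, -0.006]
force: [0.1, 0.1, 1.2]
opening: 0.0113
```

```bash
python3 look.py x.png; python3 - <<'E'
from arms import *
c=cam('side'); cv2.imwrite('pics/s13.png',cv2.resize(c['color'][100:260,180:340],None,fx=3.6,fy=3.6,interpolation=cv2.INTER_CUBIC))
c=cam('wrist','wrist13.png')
for l in ['cup','handle_end','socket_tip']:
        for m in robot.mark_of('wrist',l)[:3]: print(l,round(m['score'],2),world(c,m['location']).round(4))
E
```

```text
[0.1 0.1 1.2] [ 0.06 -0.07  0.06] [ 0.517  -0.2411  0.1238] -2.093 [ 0.008  3.133 -0.006]
0.31 [ 0.478 -0.12  -0.   ]
cup 0.95 [ 0.5133 -0.2398 -0.004 ]
handle_end 0.69 [ 0.5129 -0.2423  0.0037]
socket_tip 0.83 [ 0.5179 -0.2404  0.1549]
```

View pics/s13.png

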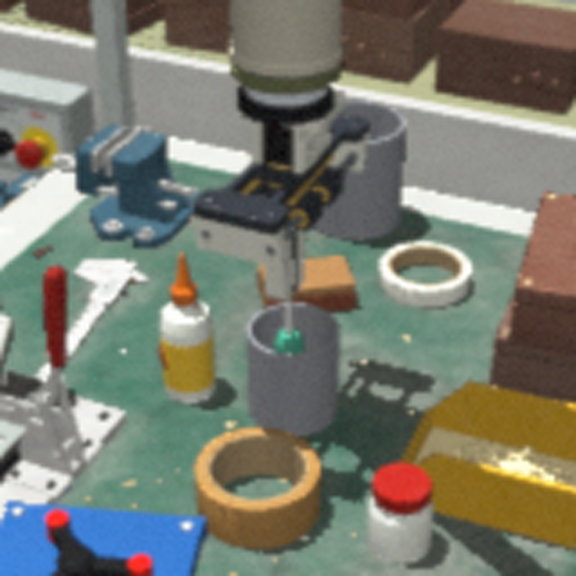

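The floor contact is felt (the force rose by 2 N) and the handle end is at the cup floor. I release, then lift.

```bash
python3 -m pendant '[{"delta_pos":[0,0,0],"spin":0},{"delta_pos":[0,0,0],"spin":0},{"delta_pos":[0,0,0],"spin":0},{"delta_pos":[0,0,0],"spin":0},{"delta_pos":[0,0,0],"spin":0},{"delta_pos":[0,0,0],"spin":0},{"delta_pos":[0,0,0],"spin":0},{"delta_pos":[0,0,0],"spin":0},{"delta_pos":[0,0,0],"spin":0},{"delta_pos":[0,0,0],"spin":0}]' -1; python3 - <<'E'
from arms import *
c=cam('side'); cv2.imwrite('pics/s14.png',cv2.resize(c['color'][100:260,180:340],None,fx=3.6,fy=3.6,interpolation=cv2.INTER_CUBIC))
c=cam('wrist','wrist14.png')
E
```

```text
t: 20.9
tool_pos: [0.5169, -0.241, 0.1238]
orientation: [0.008, 3.133, -0.005]
force: [-0.0, 0.0, -0.2]
opening: 0.0866
```

View pics/s14.png

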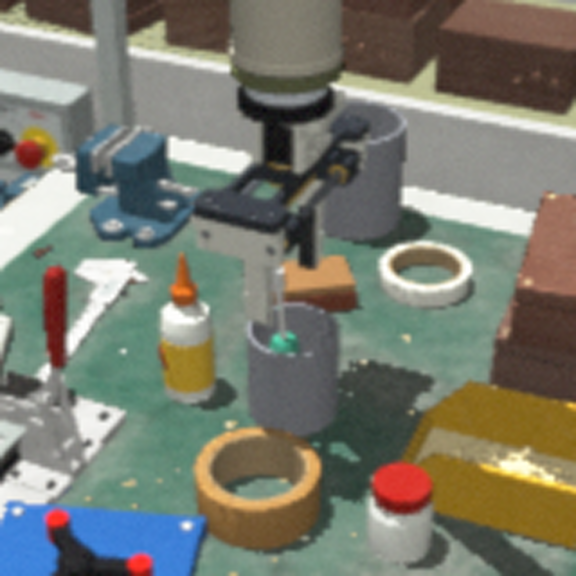

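View pics/wrist14.png

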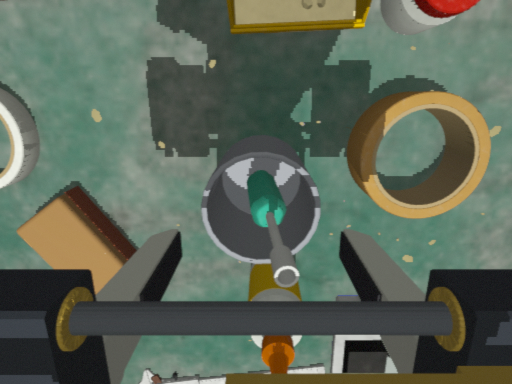

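The driver stands released between the open fingers. I lift straight up.

```bash
python3 -m pendant '[{"delta_pos":[0,0,-0.02],"spin":0},{"delta_pos":[0,0,-0.05],"spin":0},{"delta_pos":[0,0,-0.09],"spin":0},{"delta_pos":[0,0,-0.13],"spin":0},{"delta_pos":[0,0,-0.16],"spin":0},{"delta_pos":[0,0,-0.16],"spin":0},{"delta_pos":[0,0,-0.16],"spin":0},{"delta_pos":[0,0,-0.16],"spin":0}]'; python3 - <<'E'
from arms import *
for n in ['side','top','wrist']:
    c=cam(n,n+'15.png')
    for l in ['cup','handle_end','socket_tip','tape_roll','glue','jar']:
        for m in robot.mark_of(n,l)[:2]: print(n,l,round(m['score'],2),world(c,m['location']).round(4))
    if n=='side': cv2.imwrite('pics/s15.png',cv2.resize(c['color'][100:260,180:340],None,fx=3.6,fy=3.6,interpolation=cv2.INTER_CUBIC))
s=robot.read_state();print(s['t'],s['force'])
E
```

```text
t: 21.8
tool_pos: [0.5149, -0.2401, 0.282]
orientation: [0.008, 3.135, -0.003]
force: [-0.1, 0.8, -0.5]
opening: 0.0934
side cup 0.72 [ 0.5069 -0.2421  0.0015]
side cup 0.71 [ 0.5877 -0.5811 -0.0006]
side socket_tip 0.58 [ 0.5181 -0.2283  0.1526]
side socket_tip 0.27 [ 6.009e-01 -2.291e-01 -5.000e-04]
side tape_roll 0.58 [ 4.801e-01 -1.179e-01 -1.000e-04]
side glue 0.81 [ 0.6049 -0.2248  0.0014]
side jar 0.95 [ 0.3607 -0.1242  0.0005]
top cup 0.64 [ 5.101e-01 -2.412e-01 -3.000e-04]
top cup 0.62 [0.3191 0.1574 0.0004]
top handle_end 0.39 [ 0.511  -0.2424  0.0048]
top socket_tip 0.38 [ 0.5248 -0.225   0.1506]
top tape_roll 0.78 [ 4.831e-01 -1.144e-01  4.000e-04]
top tape_roll 0.63 [0.4971 0.1653 0.1   ]
top jar 0.41 [ 0.3682 -0.1212 -0.004 ]
top jar 0.18 [ 0.5177 -0.2438  0.0805]
wrist cup 0.92 [ 0.5106 -0.2414 -0.0014]
wrist cup 0.71 [ 0.5888 -0.5824 -0.0037]
wrist handle_end 0.71 [ 0.5107 -0.2391  0.0067]
wrist socket_tip 0.55 [ 0.5197 -0.2269  0.1534]
wrist glue 0.75 [ 0.6099 -0.2287  0.0015]
wrist glue 0.74 [ 0.5219 -0.2255  0.1543]
wrist jar 0.82 [ 0.3668 -0.1235 -0.0026]
22.85 [-0.49732144  0.50766944  0.28629861]
```

View pics/s15.png

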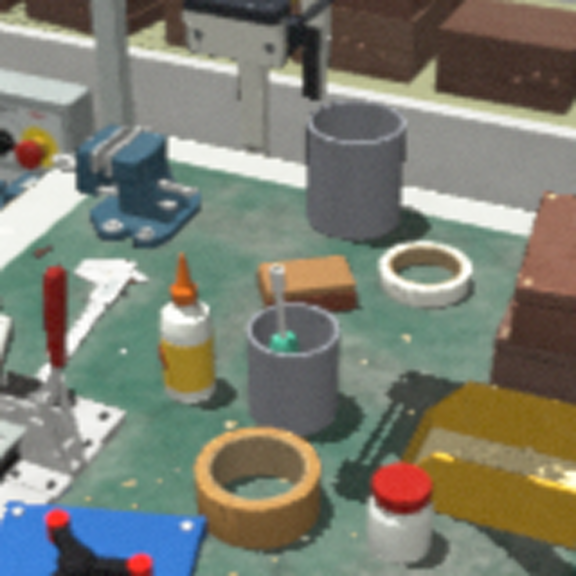

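View pics/wrist15.png

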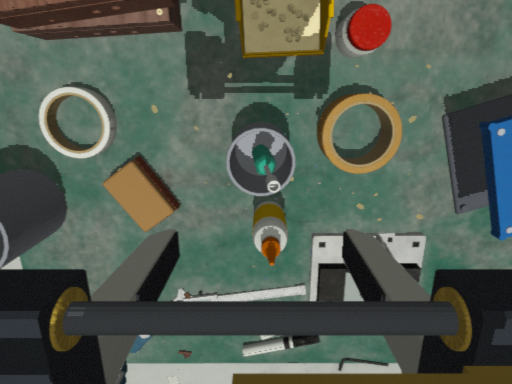

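The driver stands in the cup, its tip at z≈0.153 and its handle end at z≈0.006. The cup is upright, the bystanders have not moved, and the gripper is clear.

```bash
python3 -c "
from plant import robot
print(robot.close_job())"
```

```text
the job is handed in; nothing more can be done
None
```

The nut driver is out of its holder and standing handle down in the small grey cup; I handed the job in at about 23 s of the 64 s allowed.

I turned the wheel counter-clockwise with the part-open fingers straddling it, in small steps, until the spring lifted the driver. The tool force stayed below about 8 N. I then gripped the socket at 25 N, drew the driver straight up, carried it over and lowered it until I felt the cup floor. Only then did I release it and lift clear.

**Last checks before handing in:**
- **Driver:** the handle end is about 6 mm above the bench, at the cup's floor and near its centre. The tip is at z≈0.153, leaning slightly.
- **Cup:** it is upright and where it was.
- **Tape roll, glue bottle and jar:** they are within a few mm of their starting positions, which is within measuring error.
- **Gripper:** it is open and well clear of everything.

**Faults and disagreements:**
- One move call was refused because it lacked a spin value; I sent it again.
- The networks gave a few low-value false hits and position estimates up to about 10 mm apart, which I settled against the pictures.

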